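Take the lid temperature of a tin on the tilted rest

ROBOT

A 6-joint arm with a two-finger parallel gripper is mounted at the origin on a cart in front of the work surface, level with it; the furniture and walls round the work are solid. World frame = base frame: x ahead of the robot, y to its left, z up, the work surface at z = 0. Lengths are in m, angles in degrees, forces in N, time in s.
With the tool pointing down it reaches from about 0.4 to 0.825 m from the base axis. Payload 7 kg.
Tool frame: the origin (TCP) lies at the very end of the fingers, on their centre line; the grasp point (between the pads) lies 19 mm behind it; z points along the fingers, y is the line along which they close (so a half turn about z gives the same grasp; the last joint's range is limited). The gripper opens to 88 mm and grips with 3 to 60 N. Pads are 19 mm wide; open, the fingers measure 130 mm over their backs; the gripper's body (78 mm by 193 mm) begins 47 mm behind the grasp point.
Start: joints at [-54.54, 20.546, 0.682, 0, -70.136, -16.507], TCP at [0.219, -0.638, 0.227] pointing down, gripper open.
Joint ranges: [-176.03, 176.03], [-82.01, 121.73], [-58.28, 71.71], [-173.87, 95.51], [-174.79, -0.11], [-173.66, 173.66]. Speed limits (degrees/s): [136.94, 136.94, 172.46, 180, 180, 180].

INTERFACE

Orientations are given as [roll, pitch, yaw] about the fixed x, y, z axes, in that order (R = Rz(yaw) Ry(pitch) Rx(roll)).
In Python, from plant import get_obs, snapshot, camera_params, close_job, boxes_of, cut_out, landmark_of gives the robot as it stands.
- The arm moves only by the shell command python3 -m inch 'ROWS' [OPENING]. ROWS is text: rows parted by semicolons, each of 6 numbers parted by spaces: the shift along the tool's x, y, z in units of 30 cm (1.0 is 30 cm), then the turn, a rotation vector about the tool's x, y, z in units of pi rad (1.0 is pi rad). A call has 1 to 10 rows; each row is the pose to reach, as a shift and turn from the pose commanded when the call began, along the tool's axes at that moment, turning the shorter way round; what a row does not reach only later rows make up. A row lasts 1/12 s, in which the tool goes at most 41.7 mm and 7.16 degrees, less where a joint would pass 70% of its speed; a pose out of reach is approached as far as the arm can. A call with a number of a shift or a turn outside -1 to 1 is refused whole. A call with a gripper value outside its range is refused whole. OPENING is the closure, from -1 (fully open) to 1 (shut), set as the call begins (- or left out, the last holds). The fingers move at their own pace and stop on an object; the grip force is fixed at half the most. Time passes only in rows, so rows that repeat a pose let the fingers close. It gives the time, the measured TCP pose, the force, the opening and the grip force at its end, in the units of the state.
- get_obs(): the state, without advancing time (a new reading comes with each control period).
- snapshot(name): name is "scene" or "side" or "wrist"; returns the picture (480x640x3 uint8, red, green, blue); there is no depth.
- camera_params(name): a dict with "mtx" (3x3 intrinsics, pixels), "rvec" (rotation vector, rad) and "tvec" (3), from world to camera coordinates, as OpenCV has them. Camera axes: x right, y down, z forward; pixel columns grow to the right and rows downward; lengths in m; the calibration is good to about 2 mm. A picture is of the moment at which its call begins: read the wrist's pose just before it. camera_params takes no time and is no camera call; for the wrist camera it gives the pose at the moment of the call.
- close_job(): hands the job in; it is judged then, once.
Trained networks look in the newest picture that a camera, given by its name, has taken for a name from the list of things; names that differ only in an ending like _2 or _b are one class to them, and where a whole thing is asked for, a point or a joint stands for the part that bears it (a point fixed in the world has none). Each returns a list of dicts, best first, with "p" (0 to 1); they miss things now and then, are a little off and sometimes report something else, mostly with a low value. They report only what shows in the picture. A call takes as long as a camera call. They do not tell look-alikes from the thing itself.
- boxes_of(camera, thing): "rect" ([left, top, width, height] in pixels, round what is visible of it).
- cut_out(camera, thing): "pixels" (480x640 bool, what is visible of it) and "rect" ([left, top, width, height] in pixels, round what is visible of it).
- landmark_of(camera, thing): "uv" ([column, row] in pixels: a listed point, or the origin of a listed thing).
The state is a dict: "clock": time; "joint_pos": joint angles; "qvel": joint speeds; "tau": joint torques, N m; "tool_pos": TCP position; "orientation": TCP orientation; "force": force on the tool from outside, world axes, zero at the start; "moment": the same for the moment, N m; "opening": finger opening in m; "gripper_force": force on a finger pad.
Only numpy, scipy, OpenCV 4.12 (cv2) and the standard library are available. Lean on these libraries where they do the work, as an engineer would, in place of code of your own. Each camera call takes 0.05 s, during which the arm holds its last target. There are 200 camera calls.

TASK

Check the temperature of the tin with the spring-tipped surface probe: first stand the tin right way up on the sloped plate of the tilted rest, its foot flat on the middle of the plate, and let go of it; then draw the probe up out of its holder and hold its tip on the round pad in the middle of the tin's lid, with the probe square to the sloping lid and pressed lightly, so that the spring tip is pushed in about half way and never hard. Finish while still holding the probe there, with only the gripper and the lid touching it, and leave the onion, the tomato and the pepper mill where they stand.

Things in the scene. Friction and masses are not known exactly. Their poses are not given: they have to be found in the camera images.
- tin: food tin, upright cylinder 57 mm in diameter and 72 mm high, 0.13 to 0.25 kg, loose, standing on the worktop; origin at the centre of its underside, z up its axis to the lid. The only tin on the worktop
- pad (a point): centre of the round pale pad (20 mm in diameter, dark dot in its middle) that is stuck on the middle of the tin's lid; on the tin's axis, 72 mm above its underside, in the plane that the probe tip touches; it moves with the tin
- rest: tilted rest, steel, fixed to the worktop: a flat foot 110 x 84 mm with four legs that carry the sloped plate; origin on the worktop under the middle of the plate, at yaw 0 the slope runs down to -x (towards the robot)
- rest_plate: sloped plate fixed on the rest; origin at the middle of its upper face, 50 mm above the worktop; x up the slope, y level across it, z square out of the plate (0.35 rad = 20 degrees from vertical, leaning to the low side). Free face: x -39 to +37 mm, 74 mm along y; a lip 6 mm thick along the low edge (x = -42 mm) stands 7 mm above the face
- holder: probe holder, fixed: grey round foot 80 mm in diameter with an upright tube 35 mm in outer diameter, bore 19 mm, open at the top, rim 75 mm above the worktop; origin on the worktop on the tube's axis, z up
- probe: hand-held surface probe, 0.12 kg, loose, upright in the holder, collar on its rim. Origin on its axis at the underside of the collar, z up the handle. Collar 32 mm wide, z 0 to 6 mm; white handle 20 mm (probe x) by 30 mm (probe y), z 6 to 90 mm: grip it across the 20 mm. Stem 8 mm thick to z -42 mm; spring tip 10 mm thick, ends at z -60 mm when free. Lift 65 mm or more to clear the holder
- tip_end (a point): end of the probe's spring tip, on the probe's axis, 60 mm below its origin when the spring is free, 50 mm when it is fully pushed in
- tip (a joint): travel of the spring tip in m: 0 free, 0.010 fully pushed in; the spring gives about 0.4 N at first touch and 0.3 N more per mm (about 1.9 N half way)
- onion: red onion, 64 x 67 x 71 mm, loose bystander; origin at the centre of its underside
- tomato: tomato, 59 x 59 x 68 mm, loose bystander; origin at the centre of its underside
- mill: pepper mill with a grey cap, 44 mm in diameter, 90 mm high, loose bystander; origin at the centre of its underside
Not all that is in view belongs to the job. Leave any pink or turquoise look-alike of the probe alone.

How it is judged (in metres and radians):
On the way, in this order (a step that is already met when the one before it is completed fails the run):
1. the tin stands flat on the middle of the sloped plate, let go, and the probe is still in its holder (x of tin in the frame of rest_plate between -0.012 and 0.012 m and y of tin in the frame of rest_plate between -0.012 and 0.012 m and angle between the z axis of tin and the z axis of rest_plate, either way round below 0.07 rad and z of pad in the frame of rest_plate between 0.068 and 0.076 m and contact force between tin and rest above 0.3 N and contact force between the fingers and tin below 0.05 N and linear speed of tin below 0.02 m/s and z of probe in the frame of holder below 0.1 m), for 0.3 s.
2. the probe is lifted clear out of its holder in the gripper (z of probe in the frame of holder above 0.145 m and contact force between the fingers and probe above 2 N), for 0.1 s.
At the end, for the whole second after the job is handed in: Tin flat on the plate (12 mm from its middle in x and y, 4 degrees), not touched by the gripper; probe held still, its tip within 10 mm of the pad's centre and 8 degrees of square, pushed in 2.5 to 7.5 mm with 0.6 to 4 N; the probe touches neither rest nor holder (x of tin in the frame of rest_plate between -0.012 and 0.012 m and y of tin in the frame of rest_plate between -0.012 and 0.012 m and angle between the z axis of tin and the z axis of rest_plate, either way round below 0.07 rad and z of pad in the frame of rest_plate between 0.068 and 0.076 m and contact force between tin and rest above 0.3 N and contact force between the fingers and tin below 0.05 N and distance between tip_end and pad below 0.01 m and angle between the z axis of probe and the z axis of tin, either way round below 0.14 rad and angle between each of probe, tin's own z axis and vertical below 0.8 rad and value of joint tip between 0.0025 and 0.0075 m and contact force between probe and tin between 0.6 and 4 N and contact force between the fingers and probe above 2 N and contact force between probe and rest below 0.05 N and contact force between probe and holder below 0.05 N and linear speed of each of tin, probe below 0.02 m/s); the arm keeps its last pose, push and grip.
It fails at once if the probe is pressed hard on the tin (over 12 N) (contact force between probe and tin above 12 N).
It fails at once if the onion is pushed away (over 20 mm) (distance of onion from where it was at the start of the episode above 0.02 m).
It fails at once if the tomato is pushed away (over 20 mm) (distance of tomato from where it was at the start of the episode above 0.02 m).
It fails at once if the mill is pushed away (over 20 mm) (distance of mill from where it was at the start of the episode above 0.02 m).
It also fails if it takes over 58 s, if anything falls off the work surface, if the arm or the gripper's body presses on something with over 40 N, if the wrist force passes 120 N, or if a joint passes its speed limit or range.

## Working session

There is one attempt and no reset: what is moved stays moved. The work goes in short steps, Python scripts to look and compute and a shell command to move; the robot and the scene stay as the last step left them, time stands still between calls to the robot, and variables do not carry over. Pictures are saved under pics/ and viewed, at most 10 in all, crops included, and the job is handed in when it is done.

```bash
ls; mkdir -p pics
cat > h.py <<'E'
import numpy as np, cv2
from scipy.spatial.transform import Rotation as R
from plant import *
def cam(n):
    c=camera_params(n); return np.array(c['mtx'],float),R.from_rotvec(np.ravel(c['rvec'])).as_matrix(),np.ravel(c['tvec'])
def ray(c,uv):
    K,Rm,t=c; d=Rm.T@np.linalg.inv(K)@[uv[0],uv[1],1]; return -Rm.T@t,d/np.linalg.norm(d)
def tri(l):
    A=0;b=0
    for o,d in l:
        P=np.eye(3)-np.outer(d,d);A=A+P;b=b+P@o
    x=np.linalg.solve(A,b); return x,[float(np.linalg.norm((np.eye(3)-np.outer(d,d))@(x-o))) for o,d in l]
def proj(c,X):
    K,Rm,t=c; p=K@(Rm@np.asarray(X,float)+t); return p[:2]/p[2]
def atz(c,uv,z):
    o,d=ray(c,uv); return o+d*(z-o[2])/d[2]
def save(n,im): cv2.imwrite('pics/'+n,im[:,:,::-1])
def tool():
    o=get_obs(); return np.array(o['tool_pos']),R.from_euler('xyz',o['orientation'],degrees=True)
def rows(p,rot):
    "shift/turn in units from current measured pose to target"
    t,r=tool(); return np.round(r.inv().apply(np.asarray(p)-t)/.3,4),np.round((r.inv()*rot).as_rotvec()/np.pi,4)
E
python3 - <<'E'
from h import *
o=get_obs();print(o['tool_pos'],o['orientation'],o['clock'])
a=snapshot('scene');b=snapshot('side')
save('a.png',a);save('b.png',b)
C={n:cam(n) for n in('scene','side')}
for th in ['tin','pad','rest','rest_plate','holder','probe','onion','tomato','mill']:
    L={}
    for n in C:
        L[n]=landmark_of(n,th); print(th,n,[(np.round(x['uv']).tolist(),round(x['p'],2)) for x in L[n]][:4])
    if L['scene'] and L['side']:
        x,e=tri([ray(C[n],L[n][0]['uv']) for n in C]);print('   ',x.round(4),np.round(e,4))
E
```

```text
pics
[ 0.21904558 -0.6379473   0.22562223] [ 1.79904851e+02 -8.86378613e-03 -1.61052656e+02] 0.0
tin scene [([338.0, 295.0], 0.67)]
tin side [([352.0, 255.0], 0.7)]
    [ 0.4584 -0.0016 -0.0006] [0.0008 0.0008]
pad scene [([341.0, 263.0], 0.56), ([389.0, 230.0], 0.27)]
pad side [([353.0, 224.0], 0.91)]
    [ 0.4577 -0.0076  0.0706] [0.0011 0.0011]
rest scene [([387.0, 248.0], 0.57)]
rest side [([316.0, 194.0], 0.82)]
    [ 0.5178 -0.2365 -0.0026] [0.0013 0.0013]
rest_plate scene [([388.0, 227.0], 0.72)]
rest_plate side [([316.0, 177.0], 0.73), ([352.0, 222.0], 0.26)]
    [ 0.518  -0.2323  0.0496] [0.0024 0.0024]
holder scene [([233.0, 337.0], 0.58)]
holder side [([347.0, 342.0], 0.8)]
    [ 0.4939  0.2279 -0.0017] [0.0004 0.0004]
probe scene [([178.0, 326.0], 0.79), ([229.0, 304.0], 0.74), ([227.0, 353.0], 0.67), ([190.0, 294.0], 0.59)]
probe side [([344.0, 364.0], 0.97), ([350.0, 312.0], 0.85), ([411.0, 346.0], 0.81)]
    [0.5092 0.322  0.0597] [0.0008 0.0008]
onion scene [([278.0, 274.0], 0.72)]
onion side [([322.0, 178.0], 0.72), ([282.0, 269.0], 0.66)]
    [0.5071 0.0824 0.1475] [0.0784 0.0784]
tomato scene [([315.0, 357.0], 0.56)]
tomato side [([413.0, 312.0], 0.65), ([349.0, 341.0], 0.55)]
    [ 0.3635  0.1585 -0.0094] [0.0009 0.0009]
mill scene [([294.0, 247.0], 0.82)]
mill side [([249.0, 235.0], 0.96)]
    [ 0.6723 -0.0895 -0.0057] [0.0004 0.0004]
```

View pics/a.png

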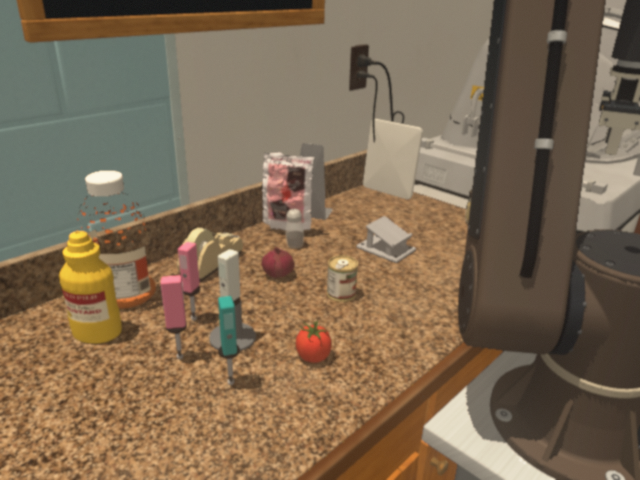

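View pics/b.png

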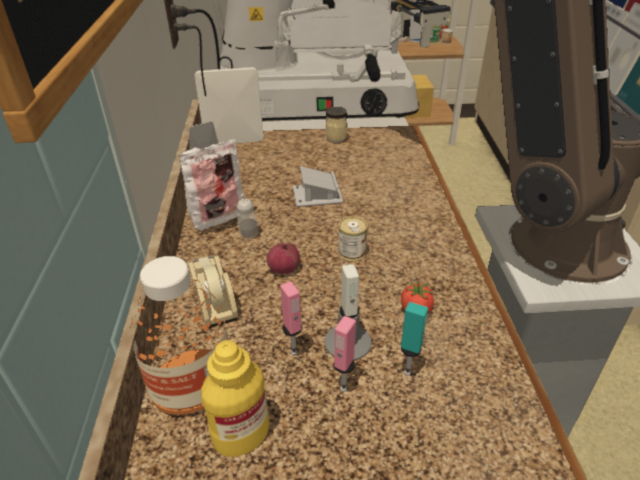

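The white probe stands in its holder at scene (229,275) and side (350,290), with pink and turquoise look-alikes around it. The tin is at scene (342,278), the rest at (388,238), the onion at (278,262), the tomato at (314,343) and the mill at (294,230).

Run:
```python
from h import *
t,r=tool();K,Rm,tt=cam('wrist')
print('cam in tool',r.inv().apply(-Rm.T@tt-t).round(3),'\n',(r.as_matrix().T@Rm.T).round(3),K.round(0).tolist())
a=cam('scene');b=cam('side')
for n,u,v in [('pinkA',(178,326),(344,364)),('turq',(227,353),(411,346)),('pink2',(190,294),(291,335)),('white',(229,304),(350,312)),('onion',(278,274),(282,269))]:
    x,e=tri([ray(a,u),ray(b,v)]);print(n,x.round(3),np.round(e,4))
for yaw in(-161,0,90,-90,180):
    print(yaw,rows([.44,-.235,.28],R.from_euler('xyz',[180,0,yaw],degrees=True)))
```

```text
cam in tool [ 0.072 -0.002 -0.158] 
 [[ 0.001 -0.965 -0.263]
 [ 1.     0.001  0.001]
 [-0.001 -0.263  0.965]] [[398.0, 0.0, 323.0], [0.0, 398.0, 241.0], [0.0, 0.0, 1.0]]
pinkA [0.509 0.322 0.06 ] [0.0007 0.0007]
turq [0.404 0.304 0.062] [0.0037 0.0037]
pink2 [0.587 0.249 0.051] [0.0017 0.0017]
white [0.49  0.233 0.073] [0.0024 0.0024]
onion [ 0.602  0.026 -0.004] [0.0011 0.0011]
-161 (array([-1.1328,  1.0326, -0.1781]), array([ 0.    ,  0.    , -0.0002]))
0 (array([-1.1328,  1.0326, -0.1781]), array([-0.    ,  0.    , -0.8947]))
90 (array([-1.1328,  1.0326, -0.1781]), array([ 0.    , -0.    ,  0.6053]))
-90 (array([-1.1328,  1.0326, -0.1781]), array([ 0.    ,  0.    , -0.3947]))
180 (array([-1.1328,  1.0326, -0.1781]), array([0.    , 0.    , 0.1053]))
```

```bash
python3 -m inch '-0.9 0.82 -0.2 0 0 0.1053;-0.9 0.82 -0.2 0 0 0.1053;-0.9 0.82 -0.2 0 0 0.1053;-0.9 0.82 -0.2 0 0 0.1053;-0.9 0.82 -0.2 0 0 0.1053;-0.9 0.82 -0.2 0 0 0.1053;-0.9 0.82 -0.2 0 0 0.1053;-0.9 0.82 -0.2 0 0 0.1053;-0.9 0.82 -0.2 0 0 0.1053;-0.9 0.82 -0.2 0 0 0.1053' -1
python3 - <<'E'
from h import *
print(rows([.49,-.235,.30],R.from_euler('xyz',[180,0,180],degrees=True)))
E
```

```text
clock: 1.83
tool_pos: [0.3976, -0.314, 0.2885]
orientation: [-180.0, 0.2, -179.7]
force: [-0.4, -1.0, -0.0]
opening: 0.088
gripper_force: 0.0
(array([-0.3093,  0.262 , -0.0373]), array([-0.0002,  0.0012,  0.0015]))
```

```bash
python3 -m inch '-0.31 0.262 -0.04 0 0 0;-0.31 0.262 -0.04 0 0 0;-0.31 0.262 -0.04 0 0 0;-0.31 0.262 -0.04 0 0 0;-0.31 0.262 -0.04 0 0 0;-0.31 0.262 -0.04 0 0 0'
python3 - <<'E'
from h import *
c=cam('wrist');a=snapshot('wrist');save('c.png',a)
for th in ['rest','rest_plate','tin','pad']:
    L=landmark_of('wrist',th); print(th,[(np.round(x['uv']).tolist(),round(x['p'],2)) for x in L][:3])
    if L: print(atz(c,L[0]['uv'],{'rest':0,'rest_plate':.05,'tin':0,'pad':.072}[th]).round(4))
E
```

```text
clock: 2.33
tool_pos: [0.4875, -0.2393, 0.2983]
orientation: [180.0, -0.0, -180.0]
force: [-0.5, -0.4, 0.1]
opening: 0.0877
gripper_force: 0.0
rest [([332.0, 220.0], 0.56)]
[ 0.5152 -0.2308  0.    ]
rest_plate [([331.0, 229.0], 0.64)]
[ 0.5146 -0.2326  0.05  ]
tin [([526.0, 167.0], 0.65)]
[ 0.4543 -0.012   0.    ]
pad [([559.0, 179.0], 0.83)]
[ 0.459  -0.0144  0.072 ]
```

View pics/c.png

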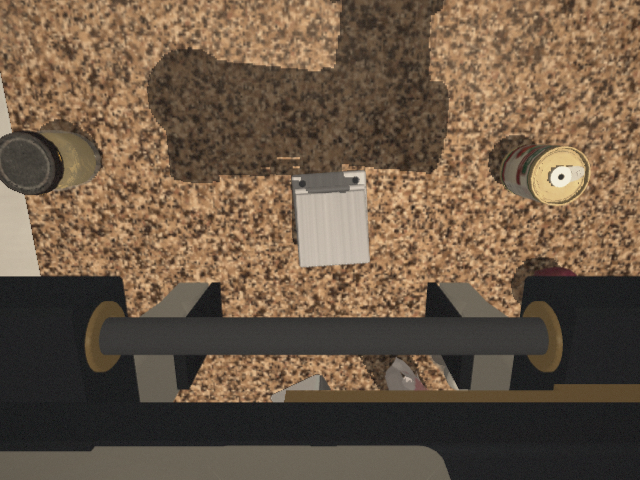

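The rest is at (330,220), its low edge toward the robot (top of the image) and turned only slightly. The pad is at (561,177). A zoom will give me the plate corners.

Run:
```python
import cv2
a=cv2.imread('pics/c.png')[160:280,280:390]
cv2.imwrite('pics/c2.png',cv2.resize(a,None,fx=5,fy=5,interpolation=cv2.INTER_CUBIC))
```

```text
(no output)
```

View pics/c2.png

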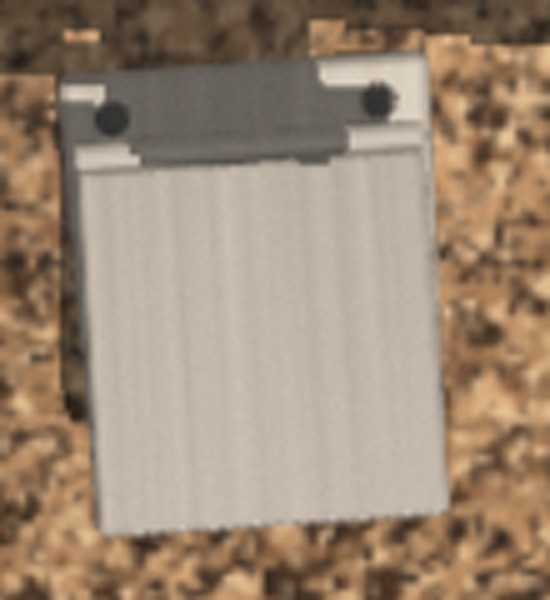

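Run:
```python
from h import *
from scipy.optimize import least_squares
c=cam('wrist')
px=np.array([(104,535),(448,510),(79,172),(421,150),(60,78),(428,52)])/5+[279.5,159.5]
P=np.array([(.037,-.037,0),(.037,.037,0),(-.039,-.037,.007),(-.039,.037,.007)])
def pts(v):
    Z=R.from_euler('z',v[2]); T=R.from_euler('y',-.35)
    w=np.vstack([T.apply(P)+[0,0,.05],[(-.055,-.042,.005),(-.055,.042,.005)]])
    return Z.apply(w)+[v[0],v[1],0]
def f(v): return (np.array([proj(c,x) for x in pts(v)])-px).ravel()
s=least_squares(f,[.517,-.233,0]);print(s.x[:2].round(4),np.degrees(s.x[2]).round(2),s.fun.round(1))
s2=least_squares(lambda v:f(v)[:8],[.517,-.233,0]);print(s2.x.round(4),np.degrees(s2.x[2]))
```

```text
[ 0.5144 -0.2327] 4.03 [-1.   0.3  0.9  0.5 -1.1  0.   1.4 -0.6 -0.6 -0.   0.3 -0.1]
[ 0.5144 -0.2328  0.0717] 4.1089779320288615
```

```bash
python3 -m inch '0.1 0.76 0.15 0 0 -0.0225;0.1 0.76 0.15 0 0 -0.0225;0.1 0.76 0.15 0 0 -0.0225;0.1 0.76 0.15 0 0 -0.0225;0.1 0.76 0.15 0 0 -0.0225;0.1 0.76 0.15 0 0 -0.0225;0.1 0.76 0.15 0 0 -0.0225;0.1 0.76 0.15 0 0 -0.0225'
python3 - <<'E'
from h import *
c=cam('wrist');a=snapshot('wrist');save('d.png',a)
L=landmark_of('wrist','pad');print(L[:2]); print(atz(c,L[0]['uv'],.072).round(4))
for b in cut_out('wrist','tin')[:2]:print(b['p'],b['rect'])
print(tool()[0], get_obs()['orientation'])
E
```

```text
clock: 3.25
tool_pos: [0.4573, -0.0108, 0.2537]
orientation: [180.0, 0.0, -175.8]
force: [0.3, 0.3, -0.1]
opening: 0.0878
gripper_force: 0.0
[{'uv': [321.3, 214.7], 'p': 0.89}]
[ 0.4557 -0.0145  0.072 ]
0.67 [289.7, 175.8, 65.1, 74.5]
[ 0.45783723 -0.01230723  0.25386381] [-1.79997555e+02  2.74148570e-02 -1.76013322e+02]
```

View pics/d.png

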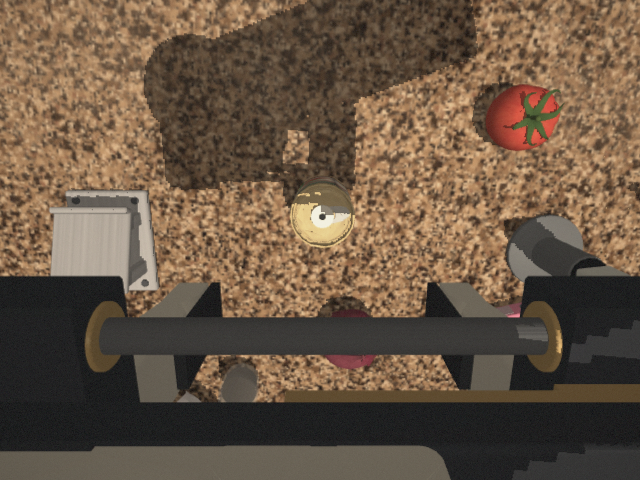

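Run:
```python
from h import *
print(tool()[0])
print(rows([.4563,-.0145,.031],R.from_euler('xyz',[180,0,184.05],degrees=True)))
```

```text
[ 0.45783723 -0.01230723  0.25386381]
(array([ 0.006 , -0.0069,  0.7429]), array([-0.    ,  0.0002, -0.0004]))
```

```bash
python3 -m inch '0.006 -0.007 0.1 0 0 0;0.006 -0.007 0.2 0 0 0;0.006 -0.007 0.3 0 0 0;0.006 -0.007 0.4 0 0 0;0.006 -0.007 0.5 0 0 0;0.006 -0.007 0.6 0 0 0;0.006 -0.007 0.68 0 0 0;0.006 -0.007 0.743 0 0 0;0.006 -0.007 0.743 0 0 0;0.006 -0.007 0.743 0 0 0'
python3 -m inch '0 0 0 0 0 0;0 0 0 0 0 0;0 0 0 0 0 0;0 0 0 0 0 0;0 0 0 0 0 0;0 0 0 0 0 0;0 0 0 0 0 0;0 0 0 0 0 0' 1
python3 - <<'E'
from h import *
c=cam('wrist');a=snapshot('wrist');save('e.png',a)
L=landmark_of('wrist','pad');print(L[:2]); print([atz(c,l['uv'],.072).round(4) for l in L])
print(tool()[0], get_obs()['orientation'],get_obs()['opening'])
E
```

```text
clock: 4.23
tool_pos: [0.4557, -0.0149, 0.0303]
orientation: [-179.9, -0.1, -176.1]
force: [0.1, 0.1, 1.3]
opening: 0.0874
gripper_force: 0.0
clock: 4.9
tool_pos: [0.4566, -0.0133, 0.0314]
orientation: [180.0, 0.1, -175.9]
force: [-1.3, 2.0, 6.8]
opening: 0.0573
gripper_force: 30.0
[{'uv': [322.6, 356.4], 'p': 0.97}]
[array([ 0.4575, -0.0154,  0.072 ])]
[ 0.45659345 -0.01327405  0.03136458] [ 1.79979132e+02  7.49790811e-02 -1.75925805e+02] 0.056879472126209335
```

```bash
python3 -m inch '0 0 -0.1 0 0 0;0 0 -0.2 0 0 0;0 0 -0.3 0 0 0;0 0 -0.4 0 0 0;0 0 -0.5 0 0 0;0 0 -0.5 0 0 0;0 0 -0.5 0 0 0'
cat >> h.py <<'E'
P0=np.array([.515,-.2327,.05]);RP=R.from_euler('z',4.05,degrees=True)*R.from_euler('y',-.35)
def plate(p): return P0+RP.apply(p)
RT=RP*R.from_euler('xyz',[180,0,180],degrees=True)
E
python3 - <<'E'
from h import *
print(tool()[0],get_obs()['opening']);print(rows(plate([0,0,.11]),RT),plate([0,0,.11]))
E
```

```text
clock: 5.58
tool_pos: [0.4566, -0.0132, 0.182]
orientation: [179.9, 0.2, -175.9]
force: [-1.0, -0.8, -3.3]
opening: 0.0568
gripper_force: 30.0
[ 0.4565858  -0.01324619  0.18197519] 0.056817709834134256
(array([-0.0165, -0.7436,  0.0945]), array([ 4.000e-04, -1.104e-01, -1.000e-04])) [ 0.47737543 -0.23536396  0.153331  ]
```

```bash
python3 -m inch '0 -0.1 0 0 -0.02 0;-0.01 -0.2 0 0 -0.05 0;-0.01 -0.3 0 0 -0.07 0;-0.016 -0.4 0 0 -0.09 0;-0.016 -0.5 0 0 -0.11 0;-0.0165 -0.6 0.02 0 -0.1105 0;-0.0165 -0.7 0.05 0 -0.1105 0;-0.0165 -0.7436 0.09 0 -0.1105 0;-0.0165 -0.7436 0.0945 0 -0.1105 0;-0.0165 -0.7436 0.0945 0 -0.1105 0'
python3 - <<'E'
from h import *
c=cam('wrist');a=snapshot('wrist');save('f.png',a)
L=landmark_of('wrist','rest_plate');print([(l['uv'],l['p'],RP.inv().apply(atz(c,l['uv'],.05)-P0).round(4)) for l in L])
L=landmark_of('wrist','pad');print([(l['uv'],l['p']) for l in L])
t,r=tool();print(t,RP.inv().apply(t-P0),get_obs()['opening']);print(rows(plate([0,0,.0325]),RT))
E
```

```text
clock: 6.42
tool_pos: [0.4746, -0.2363, 0.1492]
orientation: [179.9, 19.6, -176.2]
force: [-0.7, 0.5, -2.3]
opening: 0.0573
gripper_force: 30.0
[]
[([321.9, 357.5], 0.98)]
[ 0.476194   -0.2351687   0.15174207] [-0.00163892  0.00027821  0.10890677] 0.05706137427696992
(array([-0.0065, -0.0011,  0.2547]), array([ 0.0002, -0.0013,  0.0001]))
```

View pics/f.png

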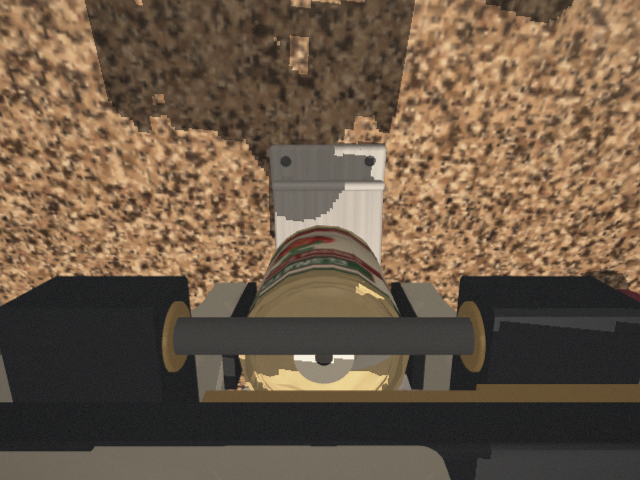

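The tin hangs over the plate, upright along its normal. The plate's edges are at columns 275 and 383 at about row 200. I'll check that against the model.

```bash
python3 - <<'E'
from h import *
c=cam('wrist')
for p in [(-.039,-.037,.007),(-.039,.037,.007),(-.03,-.037,0),(-.03,.037,0)]: print(p,proj(c,plate(p)).round(1))
E
python3 - <<'E'
import cv2
a=cv2.imread('pics/f.png')[130:260,255:405]
cv2.imwrite('pics/f2.png',cv2.resize(a,None,fx=4,fy=4,interpolation=cv2.INTER_CUBIC))
E
```

```text
(-0.039, -0.037, 0.007) [269.1 186.3]
(-0.039, 0.037, 0.007) [382.2 186.4]
(-0.03, -0.037, 0) [270.9 198.3]
(-0.03, 0.037, 0) [380.2 198.4]
```

View pics/f2.png

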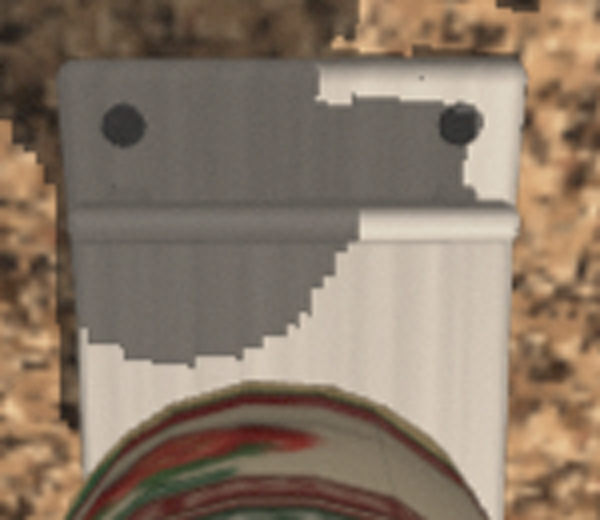

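```bash
python3 -m inch '-0.012 0.004 0.04 0 0 0;-0.012 0.004 0.08 0 0 0;-0.012 0.004 0.12 0 0 0;-0.012 0.004 0.16 0 0 0;-0.012 0.004 0.19 0 0 0;-0.012 0.004 0.22 0 0 0;-0.012 0.004 0.24 0 0 0;-0.012 0.004 0.24 0 0 0;-0.012 0.004 0.24 0 0 0'
python3 - <<'E'
from h import *
t,r=tool();print(RP.inv().apply(t-P0).round(4),get_obs()['force'],rows(plate([.002,.0015,.0315]),RT))
E
```

```text
clock: 7.32
tool_pos: [0.5044, -0.2325, 0.0857]
orientation: [180.0, 19.9, -175.9]
force: [-0.5, -0.2, -2.8]
opening: 0.0568
gripper_force: 30.0
[0.0024 0.001  0.0372] [-0.50889522 -0.24470867 -2.78687406] (array([0.0012, 0.0018, 0.0189]), array([ 0.0001, -0.0011,  0.0001]))
```

```bash
for i in 1 2 3 4; do python3 -m inch '0 0 0.005 0 0 0;0 0 0.005 0 0 0;0 0 0.005 0 0 0' | grep -E 'pos|force'; done
```

```text
tool_pos: [0.5051, -0.2327, 0.0849]
force: [-0.1, 0.3, -2.6]
gripper_force: 30.0
tool_pos: [0.5055, -0.2326, 0.0831]
force: [-0.2, 0.4, -2.4]
gripper_force: 30.0
tool_pos: [0.5059, -0.2325, 0.0815]
force: [-0.0, -0.1, -2.0]
gripper_force: 30.0
tool_pos: [0.5065, -0.2325, 0.0804]
force: [-2.3, -0.2, 2.3]
gripper_force: 30.0
```

```bash
python3 -m inch '0 0 0 0 0 0;0 0 0 0 0 0;0 0 0 0 0 0;0 0 0 0 0 0;0 0 0 0 0 0;0 0 0 0 0 0' -1
python3 -m inch '0 0 -0.03 0 0 0;0 0 -0.08 0 0 0;0 0 -0.15 0 0 0;0 0 -0.22 0 0 0;0 0 -0.3 0 0 0;0 0 -0.36 0 0 0;0 0 -0.4 0 0 0;0 0 -0.4 0 0 0;0 0 -0.4 0 0 0;0 0 -0.4 0 0 0'
python3 - <<'E'
from h import *
c=cam('wrist');a=snapshot('wrist');b=snapshot('scene');s=snapshot('side');save('g.png',a)
import cv2
cc=np.hstack([a[140:470,130:520], cv2.resize(b[190:290,340:440],(330,330))]);save('g2.png',cc)
l=[]
for n in('wrist','scene','side'):
    L=landmark_of(n,'pad');print(n,[(x['uv'],x['p']) for x in L]);
    if L:l.append(ray(cam(n),L[0]['uv']))
L=landmark_of('wrist','pad');o,d=ray(c,L[0]['uv']);n=RP.apply([0,0,1]);q=o+d*((P0+.072*n-o)@n)/(d@n)
print('pad plate frame',RP.inv().apply(q-P0).round(4),q); x,e=tri(l);print(x,e,RP.inv().apply(x-P0).round(4))
t,r=tool();print(RP.inv().apply(t-P0).round(4),get_obs()['force'])
E
```

```text
clock: 8.82
tool_pos: [0.5066, -0.2325, 0.0802]
orientation: [-180.0, 19.9, -175.9]
force: [-0.4, -0.2, -0.7]
opening: 0.0865
gripper_force: 0.0
clock: 9.65
tool_pos: [0.4654, -0.2353, 0.1928]
orientation: [180.0, 19.9, -176.0]
force: [0.5, 0.2, 0.5]
opening: 0.0876
gripper_force: 0.0
wrist [([321.9, 250.5], 0.65)]
scene [([399.2, 203.7], 0.73)]
side [([327.8, 146.6], 0.84), ([318.0, 196.9], 0.53)]
pad plate frame [ 0.0021 -0.0018  0.072 ] [ 0.4924642  -0.23611281  0.11835324]
[ 0.49100018 -0.23505394  0.12006466] [0.0011889844365802506, 0.004225777761955506, 0.0036945412408040178] [ 0.0014 -0.0007  0.0741]
[0.0024 0.0009 0.1507] [-0.62975421  0.15607008  0.33834983]
```

View pics/g2.png

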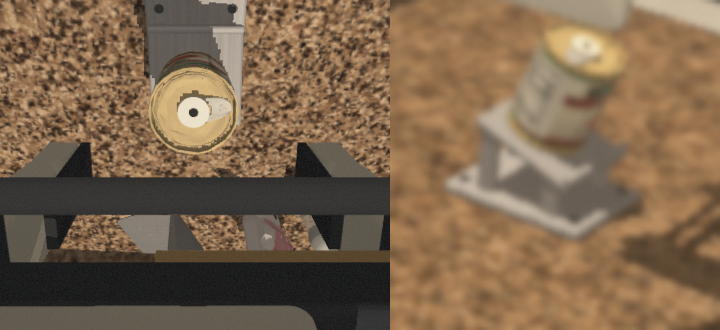

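The tin stands flat and free on the plate, with its pad at wrist (322,250). The probe is next.

Run:
```python
from h import *
print(rows([.45,0,.30],R.from_euler('xyz',[180,0,180],degrees=True)))
```

```text
(array([-0.1247,  0.7862, -0.3359]), array([0.004 , 0.1101, 0.0223]))
```

```bash
python3 -m inch '0 0 -0.12 0 0 0;-0.02 0.1 -0.2 0 0.02 0;-0.05 0.2 -0.3 0 0.04 0;-0.08 0.3 -0.336 0 0.06 0.01;-0.12 0.4 -0.336 0.004 0.08 0.02;-0.125 0.5 -0.336 0.004 0.1 0.022;-0.125 0.6 -0.336 0.004 0.11 0.022;-0.125 0.7 -0.336 0.004 0.11 0.022;-0.125 0.7862 -0.336 0.004 0.11 0.022;-0.125 0.7862 -0.336 0.004 0.11 0.022'
python3 -m inch '0 0.1 0 0 0 0;0 0.2 -0.05 0 0 0;0 0.3 -0.1 0 0 0;0 0.4 -0.15 0 0 0;0 0.5 -0.15 0 0 0;0 0.6 -0.15 0 0 0;0 0.68 -0.15 0 0 0;0 0.68 -0.15 0 0 0;0 0.68 -0.15 0 0 0'
python3 - <<'E'
from h import *
c=cam('wrist');a=snapshot('wrist');save('i.png',a)
for th in ['holder','probe','tip_end']:
    L=landmark_of('wrist',th); print(th,[(np.round(x['uv']).tolist(),round(x['p'],2),atz(c,x['uv'],{'holder':0,'probe':.075,'tip_end':.015}[th]).round(4)) for x in L][:5])
E
```

```text
clock: 10.83
tool_pos: [0.4502, 0.0033, 0.3002]
orientation: [180.0, 0.1, -179.8]
force: [0.7, -0.4, 0.6]
opening: 0.0874
gripper_force: 0.0
clock: 11.58
tool_pos: [0.4497, 0.2048, 0.3448]
orientation: [-179.9, 0.0, -179.8]
force: [-0.1, -1.0, -0.1]
opening: 0.0877
gripper_force: 0.0
holder [([343.0, 222.0], 0.91, array([0.4912, 0.2277, 0.    ]))]
probe [([364.0, 268.0], 0.97, array([0.5269, 0.2487, 0.075 ])), ([345.0, 236.0], 0.87, array([0.4902, 0.2271, 0.075 ])), ([442.0, 199.0], 0.82, array([0.4484, 0.3316, 0.075 ]))]
tip_end [([328.0, 316.0], 0.43, array([0.617, 0.21 , 0.015])), ([410.0, 167.0], 0.39, array([0.4195, 0.3069, 0.015 ])), ([408.0, 256.0], 0.38, array([0.5318, 0.3112, 0.015 ]))]
```

View pics/i.png

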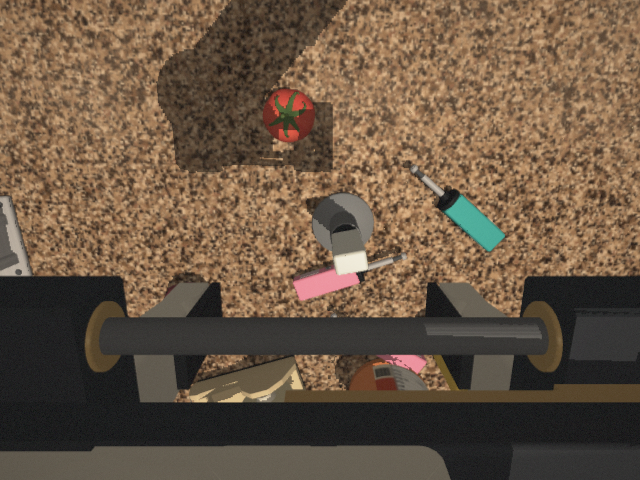

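The white probe is in its holder, with its top at (350,262) and foot at (343,222). The turquoise and pink look-alikes seem to lie or lean nearby. I'll check how high they stand and measure the probe's yaw from a zoom.

Run:
```python
from h import *
c=cam('wrist')
for n,x in [('pinkA',(.509,.322,.06)),('turq',(.404,.304,.062)),('pink2',(.587,.249,.051)),('white',(.49,.23,.075)),('whitetop',(.49,.2285,.165))]: print(n,proj(c,x).round(0))
a=snapshot('scene')  
L=landmark_of('scene','probe');M=landmark_of('side','probe') if snapshot('side') is not None else 0;W=landmark_of('wrist','probe')
cs=cam('scene');cd=cam('side')
for w in W:
    best=sorted([(max(tri([ray(c,w['uv']),ray(cs,l['uv']),ray(cd,m['uv'])])[1]),tri([ray(c,w['uv']),ray(cs,l['uv']),ray(cd,m['uv'])])[0].round(3).tolist()) for l in L for m in M])[:2];print(w['uv'],best)
im=cv2.imread('pics/i.png')[190:310,280:430]
cv2.imwrite('pics/i2.png',cv2.resize(im,None,fx=5,fy=5,interpolation=cv2.INTER_CUBIC))
```

```text
pinkA [427. 248.]
turq [418. 156.]
pink2 [362. 306.]
white [349. 235.]
whitetop [354. 261.]
[363.7, 267.5] [(0.003919248205403181, [0.548, 0.256, 0.021]), (0.022465931982469465, [0.501, 0.24, 0.086])]
[345.3, 236.2] [(0.004169968395866433, [0.491, 0.229, 0.075]), (0.03028227665328487, [0.527, 0.226, 0.025])]
[442.4, 199.2] [(0.004329422161643993, [0.457, 0.352, 0.015]), (0.03732733996493175, [0.475, 0.324, 0.137])]
```

View pics/i2.png

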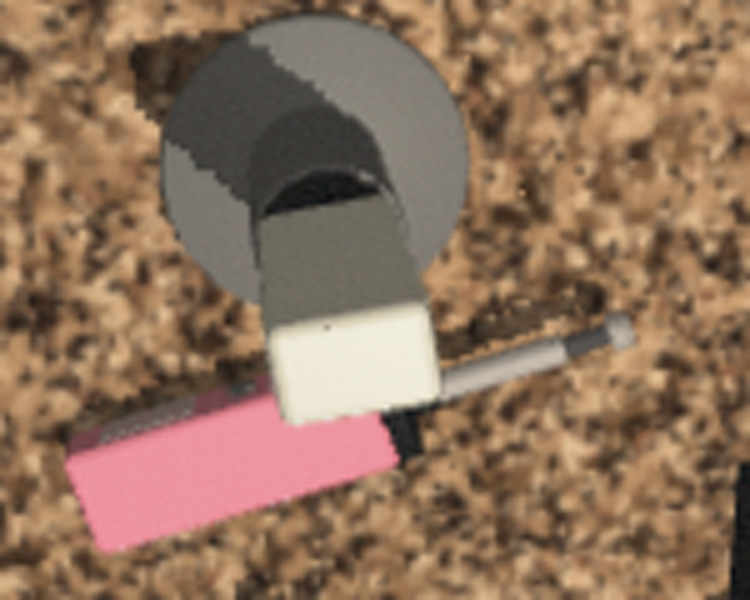

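Run:
```python
from h import *
c=cam('wrist')
px=np.array([(272,330),(428,302),(440,395),(288,425)])/5+[279.5,189.5]
w=np.array([atz(c,p,.165) for p in px]);print(w.round(4).tolist(),w.mean(0))
l=w[1]-w[0]+w[2]-w[3];s=w[3]-w[0]+w[2]-w[1];print('len',np.linalg.norm(l)/2,np.linalg.norm(s)/2)
aL=np.degrees(np.arctan2(l[1],l[0]));aS=np.degrees(np.arctan2(s[1],s[0]));print(aL,aS)
print(get_obs()['joint_pos'])
```

```text
[[0.4853, 0.211, 0.165], [0.48, 0.2387, 0.165], [0.4975, 0.2414, 0.165], [0.5032, 0.214, 0.165]] [0.4915013  0.22627213 0.165     ]
len 0.0280396033719833 0.01795855064352217
101.29820972081095 9.122307398900471
[ 4.72503213e+01 -2.67818531e-01 -9.82162429e+00  7.57629586e-02
 -8.03875308e+01 -1.37261302e+02]
```

Run:
```python
from h import *
a=cam('scene');b=cam('side')
for n,u,v in [('jarlid',(104,182),(165,275)),('mustardtip',(79,236),(228,345)),('wood',(205,235),(205,265))]:
    x,e=tri([ray(a,u),ray(b,v)]);print(n,x.round(3),np.round(e,3))
print(rows([.491,.2272,.30],R.from_euler('xyz',[180,0,-79.7],degrees=True)))
```

```text
jarlid [0.743 0.3   0.232] [0.001 0.001]
mustardtip [0.661 0.388 0.189] [0.003 0.003]
wood [0.734 0.106 0.074] [0.007 0.007]
(array([-0.1367,  0.0792,  0.1524]), array([-5.000e-04,  3.000e-04, -5.572e-01]))
```

```bash
python3 -m inch '-0.02 0.01 0 0 0 -0.035;-0.04 0.02 0 0 0 -0.07;-0.06 0.03 0 0 0 -0.105;-0.08 0.04 0 0 0 -0.14;-0.1 0.05 0 0 0 -0.175;-0.12 0.06 0 0 0 -0.21;-0.137 0.07 0 0 0 -0.245;-0.137 0.079 0 0 0 -0.28;-0.137 0.079 0 0 0 -0.28;-0.137 0.079 0 0 0 -0.28'
python3 -m inch '0 0 0 0 0 -0.035;0 0 0 0 0 -0.07;0 0 0 0 0 -0.105;0 0 0 0 0 -0.14;0 0 0 0 0 -0.175;0 0 0 0 0 -0.21;0 0 0.05 0 0 -0.245;0 0 0.1 0 0 -0.277;0 0 0.15 0 0 -0.277;0 0 0.15 0 0 -0.277'
python3 - <<'E'
from h import *
c=cam('wrist');a=snapshot('wrist');save('j.png',a)
for th in ['holder','probe']:
    L=landmark_of('wrist',th); print(th,[(np.round(x['uv']).tolist(),round(x['p'],2),atz(c,x['uv'],{'holder':0,'probe':.075}[th]).round(4)) for x in L][:5])
print(rows([.491,.2272,.30],R.from_euler('xyz',[180,0,-79.7],degrees=True)),tool()[0])
E
```

```text
clock: 12.87
tool_pos: [0.4909, 0.2275, 0.3454]
orientation: [-179.9, 0.0, -129.8]
force: [0.3, -0.4, 0.5]
opening: 0.0877
gripper_force: 0.0
clock: 13.7
tool_pos: [0.4896, 0.2267, 0.2978]
orientation: [179.8, -0.1, -79.9]
force: [-0.5, -0.4, -0.9]
opening: 0.0877
gripper_force: 0.0
holder [([317.0, 197.0], 0.56, array([0.4956, 0.2267, 0.    ]))]
probe [([268.0, 214.0], 0.95, array([0.5409, 0.2403, 0.075 ])), ([321.0, 211.0], 0.73, array([0.4898, 0.2277, 0.075 ])), ([330.0, 307.0], 0.71, array([0.4635, 0.3264, 0.075 ])), ([178.0, 206.0], 0.68, array([0.6272, 0.2471, 0.075 ]))]
(array([0.0012, 0.0012, 0.0052]), array([-0.0007, -0.0002, -0.0007])) [0.49129876 0.22761708 0.30155152]
```

View pics/j.png

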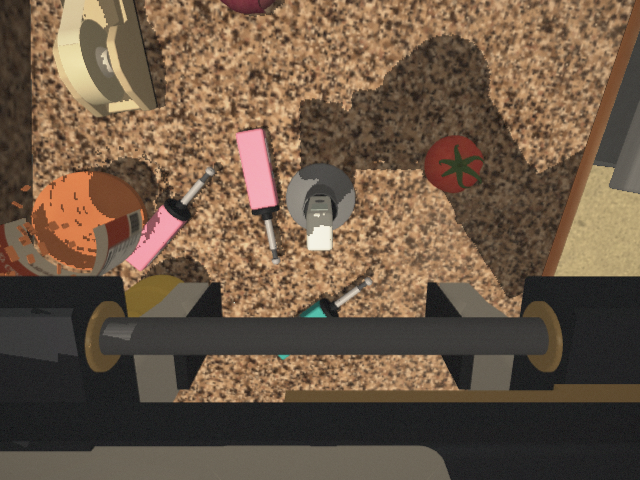

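The probe's handle is square in the view, with its top at (319,238) and its 20 mm side lying between the fingers. I'll stop viewing pictures here, since my count is now 11 against a limit of 10. Next is the descent.

```bash
python3 -m inch '0.002 0 0.1 0 0 0;0.002 0 0.2 0 0 0;0.002 0 0.28 0 0 0;0.002 0 0.35 0 0 0;0.002 0 0.42 0 0 0;0.002 0 0.5 0 0 0;0.002 0 0.57 0 0 0;0.002 0 0.635 0 0 0;0.002 0 0.635 0 0 0;0.002 0 0.635 0 0 0'
python3 -m inch '0 0 0 0 0 0;0 0 0 0 0 0;0 0 0 0 0 0;0 0 0 0 0 0;0 0 0 0 0 0;0 0 0 0 0 0;0 0 0 0 0 0;0 0 0 0 0 0;0 0 0 0 0 0;0 0 0 0 0 0' 1
```

```text
clock: 14.68
tool_pos: [0.4917, 0.2271, 0.1105]
orientation: [-179.9, -0.1, -79.7]
force: [1.0, 0.1, 0.9]
opening: 0.0879
gripper_force: 0.0
clock: 15.52
tool_pos: [0.4914, 0.227, 0.11]
orientation: [-179.9, -0.0, -79.7]
force: [1.1, -0.3, -0.2]
opening: 0.0263
gripper_force: 0.0
```

```bash
python3 -m inch '0 0 0 0 0 0;0 0 0 0 0 0;0 0 0 0 0 0;0 0 0 0 0 0;0 0 0 0 0 0;0 0 0 0 0 0' 1
python3 - <<'E'
from h import *
print(tool()[0],get_obs()['opening'],get_obs()['gripper_force'])
E
```

```text
clock: 16.02
tool_pos: [0.4913, 0.2269, 0.1099]
orientation: [-179.9, -0.0, -79.7]
force: [-0.2, -0.7, -0.9]
opening: 0.0199
gripper_force: 30.0
[0.49126722 0.22693804 0.10993386] 0.019913055511568786 30.00008136034012
```

```bash
python3 -m inch '0 0 -0.06 0 0 0;0 0 -0.14 0 0 0;0 0 -0.22 0 0 0;0 0 -0.3 0 0 0;0 0 -0.38 0 0 0;0 0 -0.46 0 0 0;0 0 -0.54 0 0 0;0 0 -0.6 0 0 0;0 0 -0.6 0 0 0;0 0 -0.6 0 0 0'
python3 - <<'E'
from h import *
print(tool()[0],get_obs()['opening'],get_obs()['force'])
print(rows([.46,0,.30],R.from_euler('xyz',[180,0,-130],degrees=True)))
E
```

```text
clock: 16.85
tool_pos: [0.4912, 0.2273, 0.2908]
orientation: [-179.8, 0.0, -79.7]
force: [-0.0, -0.4, -1.9]
opening: 0.0199
gripper_force: 30.0
[0.49121379 0.22732321 0.29076292] 0.01991361297150758 [-0.04886141 -0.37036703 -1.87844536]
(array([ 0.7269,  0.2378, -0.0319]), array([-0.0007,  0.0006,  0.2795]))
```

```bash
python3 -m inch '0.07 0.02 -0.03 0 0 0.03;0.15 0.05 -0.03 0 0 0.06;0.23 0.07 -0.03 0 0 0.09;0.31 0.1 -0.03 0 0 0.12;0.39 0.13 -0.03 0 0 0.15;0.47 0.15 -0.03 0 0 0.18;0.55 0.18 -0.03 0 0 0.21;0.63 0.21 -0.03 0 0 0.24;0.727 0.238 -0.03 0 0 0.28;0.727 0.238 -0.03 0 0 0.28'
python3 - <<'E'
from h import *
print(tool()[0],get_obs()['opening'])
print(rows(plate([.002,0,.072+.095+.04]),RT),plate([.002,0,.072+.095+.04]))
E
```

```text
clock: 17.68
tool_pos: [0.458, -0.0037, 0.2978]
orientation: [-180.0, -0.1, -130.7]
force: [-0.2, 0.2, -1.9]
opening: 0.0198
gripper_force: 30.0
[ 0.45804466 -0.00372146  0.29780316] 0.019846492045793973
(array([ 0.6171, -0.4775,  0.1768]), array([ 0.0438, -0.1061,  0.2491])) [ 0.44607146 -0.2375804   0.24513595]
```

```bash
python3 -m inch '0.06 -0.05 0 0.004 -0.01 0.03;0.13 -0.1 0 0.01 -0.02 0.06;0.2 -0.15 0 0.015 -0.04 0.09;0.27 -0.2 0 0.02 -0.05 0.12;0.34 -0.26 0 0.025 -0.06 0.15;0.41 -0.32 0 0.03 -0.075 0.18;0.48 -0.38 0 0.035 -0.09 0.21;0.55 -0.43 0 0.044 -0.106 0.249;0.617 -0.4775 0.05 0.044 -0.106 0.249;0.617 -0.4775 0.08 0.044 -0.106 0.249'
python3 - <<'E'
from h import *
t,r=tool();print(t,RP.inv().apply(t-P0).round(4),get_obs()['opening'])
print(rows(plate([.002,0,.072+.095+.02]),RT))
c=cam('wrist');snapshot('wrist')
for n in ('wrist','scene','side'):
    a=snapshot(n); save('k_%s.png'%n,a)
    print(n,[(x['uv'],x['p']) for x in landmark_of(n,'pad')],[(x['uv'],x['p']) for x in landmark_of(n,'tip_end')])
    print(proj(cam(n),plate([.002,0,.072])),proj(cam(n),t+r.apply([0,0,.095])))
E
```

```text
clock: 18.52
tool_pos: [0.4485, -0.2367, 0.2729]
orientation: [180.0, 20.1, -175.6]
force: [0.6, -1.4, -0.8]
opening: 0.0196
gripper_force: 30.0
[ 0.44845792 -0.23666351  0.27293966] [0.0138 0.0007 0.2323] 0.01962134212139655
(array([ 0.0396, -0.0027,  0.1509]), array([0.0009, 0.0003, 0.0018]))
wrist [([318.8, 210.8], 0.7), ([322.8, 277.7], 0.23)] [([322.2, 244.3], 0.44)]
[320.61667294 204.99990534] [321.82036009 240.30734053]
scene [([402.2, 206.5], 0.9)] [([406.3, 175.7], 0.61), ([200.8, 295.6], 0.6), ([219.2, 370.0], 0.49), ([175.7, 339.4], 0.4)]
[399.98633467 203.1302652 ] [407.28141483 176.02787982]
side [([327.6, 151.1], 0.97), ([247.6, 234.0], 0.23)] [([326.8, 150.1], 0.64), ([331.3, 376.6], 0.52), ([276.8, 328.8], 0.41), ([330.1, 121.2], 0.4), ([399.0, 369.2], 0.37), ([345.8, 342.2], 0.24)]
[326.59881769 148.98626372] [331.68351581 122.05530871]
```

```bash
python3 -m inch '0.01 -0.002 0.03 0 0 0.002;0.02 -0.002 0.06 0 0 0.002;0.03 -0.003 0.09 0 0 0.002;0.036 -0.003 0.12 0 0 0.002;0.036 -0.003 0.14 0 0 0.002;0.036 -0.003 0.15 0 0 0.002;0.036 -0.003 0.15 0 0 0.002;0.036 -0.003 0.15 0 0 0.002'
python3 - <<'E'
from h import *
t,r=tool();print(t,RP.inv().apply(t-P0).round(4),get_obs()['opening'],get_obs()['force'])
print(rows(plate([.002,0,.072+.095+.02]),RT))
rp=[];rt=[]
for n in ('wrist','scene','side'):
    c=cam(n);a=snapshot(n); save('l_%s.png'%n,a)
    p=landmark_of(n,'pad');q=landmark_of(n,'tip_end')
    pe=proj(c,plate([.002,0,.072]));te=proj(c,t+r.apply([0,0,.095]))
    print(n,'pad',[(x['uv'],x['p']) for x in p][:2],pe.round(1),'tip',[(x['uv'],x['p']) for x in q if np.linalg.norm(np.array(x['uv'])-te)<30],te.round(1))
    if p:rp.append(ray(c,p[0]['uv']))
    q=[x for x in q if np.linalg.norm(np.array(x['uv'])-te)<12]
    if q: rt.append(ray(c,q[0]['uv']))
for l in(rp,rt):
    if len(l)>1:
        x,e=tri(l);print(RP.inv().apply(x-P0).round(4),np.round(e,4))
E
```

```text
clock: 19.68
tool_pos: [0.4559, -0.2347, 0.2292]
orientation: [179.9, 20.2, -175.8]
force: [-0.8, 0.3, -1.2]
opening: 0.0202
gripper_force: 30.0
[ 0.45594388 -0.23469481  0.22915199] [0.006  0.0022 0.1885] 0.02016039571884535 [-0.80674019  0.26828942 -1.19986436]
(array([ 0.0132, -0.0072,  0.0051]), array([0.0011, 0.0008, 0.001 ]))
wrist pad [([319.3, 233.2], 0.81)] [322.2 229.8] tip [([323.8, 247.3], 0.58)] [326.1 243.7]
scene pad [([400.0, 202.5], 0.95), ([279.8, 277.1], 0.59)] [400.  203.1] tip [([403.0, 192.5], 0.36)] [401.7 194.6]
side pad [([328.7, 147.3], 0.55)] [326.6 149. ] tip [([331.0, 138.0], 0.51)] [328.3 140.7]
[ 0.0015 -0.0004  0.0759] [0.0026 0.0025 0.003 ]
[0.0048 0.0023 0.101 ] [0.0021 0.0015 0.0023]
```

```bash
python3 -m inch '0.013 -0.007 0.02 0.001 0.001 0.001;0.013 -0.007 0.04 0.001 0.001 0.001;0.013 -0.007 0.05 0.001 0.001 0.001;0.013 -0.007 0.05 0.001 0.001 0.001;0.013 -0.007 0.05 0.001 0.001 0.001;0.013 -0.007 0.05 0.001 0.001 0.001'
cat >> h.py <<'E'
def meas(k=8):
    F=[];T=[]
    for _ in range(k):
        snapshot('wrist');o=get_obs();F.append(RP.inv().apply(o['force']));T.append(RP.inv().apply(np.array(o['tool_pos'])-P0))
    print('F',np.mean(F,0).round(2),'sd',np.std(F,0).round(2),'tcp plate',np.mean(T,0).round(4),np.std(T,0).round(4),o['clock'])
E
python3 - <<'E'
from h import *
print(RP.inv().apply(np.array([.5066,-.2325,.0802])-P0).round(4)); meas()
print(rows(plate([.002,0,.162]),RT))
E
```

```text
clock: 20.63
tool_pos: [0.4575, -0.2366, 0.2138]
orientation: [180.0, 20.0, -176.0]
force: [-0.2, -0.0, -1.0]
opening: 0.02
gripper_force: 30.0
[0.0025 0.0008 0.0312]
F [-0.42 -0.04 -1.04] sd [0.45 0.31 0.5 ] tcp plate [0.0021 0.0002 0.1738] [0. 0. 0.] 21.0333
(array([-0.    , -0.0008,  0.0391]), array([ 0.0001, -0.0001, -0.0001]))
```

```bash
python3 -m inch '0 0 0.007 0 0 0;0 0 0.014 0 0 0;0 0 0.02 0 0 0;0 0 0.025 0 0 0;0 0 0.03 0 0 0;0 0 0.03 0 0 0;0 0 0.03 0 0 0'; python3 -c 'from h import *;meas()'
python3 -m inch '0 0 0.003 0 0 0;0 0 0.006 0 0 0;0 0 0.009 0 0 0;0 0 0.009 0 0 0;0 0 0.009 0 0 0'; python3 -c 'from h import *;meas(16)'
```

```text
clock: 21.62
tool_pos: [0.4604, -0.2363, 0.2052]
orientation: [180.0, 20.0, -176.0]
force: [-0.3, 0.2, 0.1]
opening: 0.0199
gripper_force: 30.0
F [-1.    0.48 -0.63] sd [0.47 0.41 0.28] tcp plate [0.0019 0.0003 0.1647] [0. 0. 0.] 22.0167
clock: 22.43
tool_pos: [0.4614, -0.2363, 0.2028]
orientation: [180.0, 20.0, -176.0]
force: [-1.3, -0.6, 1.3]
opening: 0.0201
gripper_force: 30.0
F [-1.24  0.46  0.79] sd [0.34 0.43 0.35] tcp plate [0.0019 0.0002 0.162 ] [0. 0. 0.] 23.2333
```

```bash
python3 -c '
from h import *
o=get_obs();print(o["opening"],o["gripper_force"],max(abs(np.array(o["qvel"]))))
print(close_job())'
```

```text
0.019739845029908946 29.999976754188538 0.11390838730439266
the job is handed in; nothing more can be done
None
```

The job is handed in, with the tin flat on the plate and the probe held square on its pad, pressed about 1.8 N (roughly half travel) by the force reading; no verdict came back, and I viewed 11 pictures, one over the limit of 10.

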